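# Find the loose bearing-cap bolt and hold its cap open

## Robot

A 7-joint arm with a two-finger parallel gripper is mounted at the origin on the work surface. World frame = base frame: x ahead of the robot, y to its left, z up, the work surface at z = 0. Lengths are in m, angles in rad, forces in N, time in s.
With the tool pointing down it reaches from about 0.425 to 0.825 m from the base axis. Payload 3.6 kg.
Tool frame: the origin (TCP) lies midway between the tips of the shut fingers; the grasp point (between the pads) lies 19 mm behind it; z points along the fingers, x is the direction in which the jaws open and shut, and the axes are right-handed (so a half turn about z gives the same grasp; the last joint's range is limited). The gripper opens to 93 mm and grips with 3 to 60 N. Pads are 15 mm wide; open, the fingers measure 128 mm over their backs; the gripper's body (75 mm by 188 mm) begins 65 mm behind the grasp point.
Start: joints at [-1.359, 0.615, -0.013, 1.423, 0.008, 1.103, -0.04], TCP at [0.153, 0.632, 0.219] pointing down, gripper open.
Joint ranges: [-3.12, 3.12], [-0.3, 2.06], [-1.34, 1.32], [0.26, 2.42], [-1.36, 4.5], [0.01, 1.98], [-2.84, 2.84]. Speed limits (rad/s): [2.79, 2.79, 3.14, 3.14, 3.14, 3.14, 3.14].

## Interface

Orientations are given as a unit quaternion [x, y, z, w].
In Python, from bench import read_state, grab_frame, camera_model, hand_in, search_frame, masks_of, tip_of gives the robot as it stands.
- The arm moves only by the shell command python3 -m inch 'ROWS' [FORCE]. ROWS is JSON, a list of rows, each a list of 7 numbers: the closure in counts, from 0 (fully open) to 255 (shut), then the shift along the world's x, y, z in units of 0.05 m (1.0 is 0.05 m), then the turn, a rotation vector about the world's x, y, z in units of 180 degrees (1.0 is 180 degrees). In form: [[grip, x, y, z, wx, wy, wz], ...]. A call has 1 to 10 rows; each row shifts and turns the commanded pose from where the row before left it; what a row does not reach is not made up. A row lasts 1/8 s, in which the tool goes at most 62.5 mm and 10.7 degrees, less where a joint would pass 70% of its speed; a pose out of reach is approached as far as the arm can. A call with a number of a shift or a turn outside -1 to 1 is refused whole. A call with a gripper value outside its range is refused whole. The fingers move at their own pace and stop on an object; FORCE is the grip in N (left out, the last holds). Time passes only in rows, so rows that do not move let the fingers close. It gives the time, the measured TCP pose, the force and the opening at its end, in the units of the state.
- read_state(): the state, without advancing time (a new reading comes with each control period).
- grab_frame(name): name is "scene" or "top"; returns (picture, depth): 420x560x3 uint8, red, green, blue; 420x560 float32, m along the optical axis (not along the pixel's ray), 0 where there is no reading.
- camera_model(name): a dict with "intrinsics" (3x3 intrinsics, pixels), "rvec" (rotation vector, rad) and "tvec" (3), from world to camera coordinates, as OpenCV has them. Camera axes: x right, y down, z forward; pixel columns grow to the right and rows downward; lengths in m; the calibration is good to about 2 mm. A picture is of the moment at which its call begins. camera_model takes no time and is no camera call.
- hand_in(): hands the job in, once; it reports no verdict.
Trained networks look in the newest picture that a camera, given by its name, has taken for a name from the list of things; names that differ only in an ending like _2 or _b are one class to them, and where a whole thing is asked for, a point or a joint stands for the part that bears it (a point fixed in the world has none). Each returns a list of dicts, best first, with "score" (0 to 1); they miss things now and then, are a little off and sometimes report something else, mostly with a low value. They report only what shows in the picture. A call takes as long as a camera call.
- search_frame(camera, name): "location" ([x, y, z] in m, in world coordinates, good to about 4 mm: the middle of the surface that is visible of it).
- masks_of(camera, name): "pixels" (420x560 bool, what is visible of it).
- tip_of(camera, name): "location" ([x, y, z] in m, in world coordinates, good to about 4 mm: a listed point, or the origin of a listed thing).
The state is a dict: "time_s": time; "joints": joint angles; "joint_vel": joint speeds; "joint_torque": joint torques, N m; "tcp_pos": TCP position; "tool_rot": TCP orientation; "contact_force": force on the tool from outside, world axes, zero at the start; "torque": the same for the moment, N m; "gripper_width": finger opening in m.
Only numpy, scipy, OpenCV 4.12 (cv2) and the standard library are available. Lean on these libraries where they do the work, as an engineer would, in place of code of your own. Each camera call takes 0.05 s, during which the arm holds its last target. There are 200 camera calls.

## Task

On the bearing stand, first slide the sheet-metal guard along its rail fully home to the stop at the robot's left end, over the grease tin and clear of the bearings. Then tap the bearing-cap bolts until you find the loose one, which sinks when pushed right down, and lift that bolt's hinged cap open to about 45 degrees. Finish while still holding the cap there, with the other things on the bench left where they are.

Things in the scene. Friction and masses are not known exactly. Their poses are not given: they have to be found in the camera images.
- rig: Fixed stand: dark steel plate 250 x 500 x 12 mm on the bench. Origin on the bench under the middle bearing; x away from the robot, y to the robot's left along the shaft, z up; turned up to 10 degrees. Plate spans y -180 to +320, x -125 to +125 mm. Three alike green bearings stand at y +105 (left), 0 (middle), -105 (right) on a 30 mm shaft, axis 50 mm up; 90 mm pulley at the right end.
- bolt_left (a point): Top centre of the left bearing's steel hexagon bolt head, 82 mm above the bench, rig x -50 mm; head 25 mm across, 13 mm high. It stands on the near side of the bearing's cap. Marks the unpressed, shut position.
- bolt_middle (a point): The same for the middle bearing. One of the three bolts, a different one each time, is loose: pressed, it sinks 6 mm against a soft spring (about 1 N to start, 2.5 N at the bottom) and springs back. The other two are rigid. They look alike.
- bolt_right (a point): The same for the right bearing. Only the cap with the loose bolt can be lifted (its bolt rises with it); the other two caps are locked shut.
- handle_left (a point): Grip point, shut, of the left cap's handle: an upright green blade in the stand's xz plane, 12 mm thick along y, 20 mm high (50 to 70 mm above the bench), sticking out towards the robot (rig x -121 to -75 mm), free air at both sides, 38 mm of air beneath. The point is its middle: rig x -98 mm, 60 mm up. Does not follow the cap.
- handle_middle (a point): The same for the middle bearing.
- handle_right (a point): The same for the right bearing.
- hinge_left (a point): Point on the left cap's hinge axis (rig x +50 mm, 50 mm above the bench, axis along the stand's y), on the far side. The blade's grip point turns round it at 148 mm radius, going up and away from the robot as the cap opens. The cap weighs about 0.5 kg and falls shut when let go.
- hinge_middle (a point): The same for the middle bearing. Each bearing is 50 mm wide along y and spans rig x -78 to +72 mm; its cap over the shaft is 83 mm high with a small grease nipple to 86 mm.
- hinge_right (a point): The same for the right bearing.
- guard_knob (a point): Top centre (142 mm above the bench) of the guard's black round knob, 22 mm diameter, 30 mm high on a thinner 6 mm neck. The bare metal guard is a plate 90 mm wide along y, 103 to 106 mm up, reaching over the bearings from the rail to rig x -60 mm, with a lip down to 92 mm. It hides one or two bolts at first.
- guard (a joint): Guard travel along its rail (14 mm bar at rig x +105 mm, 85 mm up, posts 98 mm high), in m: 0 at the right end (knob at rig y -100 mm), growing to the robot's left, 0.35 at the left stop (knob at rig y +250 mm). Knob at rig x 0. It takes about 2 N and stays where left.
- bolt_a (a joint): How far the loose bolt (whichever bearing it is in) is pressed down, in m: 0 up, 0.006 fully down.
- cap_a (a joint): Opening angle of the loose bolt's cap, rad: 0 shut, 0.785 at 45 degrees, stop at 1.3.
- tin: Closed grease tin, 60 mm diameter, 55 mm high, standing on the stand's plate at its left end; the guard parks above it. Origin: centre of the underside.
- wrench: Loose steel wrench lying on the bench between the stand's left half and the robot. Origin: underside. Not needed.
- screwdriver: Loose screwdriver lying on the bench, to the right. Origin: underside. Not needed.
- hammer: Loose hammer lying on the bench to the left. Origin: underside. Not needed.
- oil: Oil bottle, 56 mm diameter, 130 mm high, standing on the bench right of the stand. Origin: centre of the underside. Not needed.
- race: Loose spare bearing ring, 60 mm diameter, 18 mm high, flat on the bench on the robot's side of the stand, towards the right. Not needed.
- collar: Loose shaft collar, 44 mm diameter, 14 mm high, flat on the bench near the stand's right corner on the robot's side. Not needed.

How it is judged:
By the outcome, as a careful person would: the job done as asked, in the order asked, and still so for the second after the job is handed in, while the arm keeps its last pose, push and grip.
It also fails if it takes over 64 s, if anything falls off the work surface, if the arm or the gripper's body presses on something with over 40 N, if the wrist force passes 120 N, or if a joint passes its speed limit or range.

## Working session

There is one attempt and no reset: what is moved stays moved. The work goes in short steps, Python scripts to look and compute and a shell command to move; the robot and the scene stay as the last step left them, time stands still between calls to the robot, and variables do not carry over. Pictures are saved under pics/ and viewed, about 8 in all and at most 12, crops included, and the job is handed in when it is done.

```bash
mkdir -p pics; python3 - <<'E'
from bench import *
import cv2, numpy as np
s=read_state(); print(s['time_s'],s['tcp_pos'],s['tool_rot'],s['gripper_width'])
ims=[]
for c in ("scene","top"):
    p,d=grab_frame(c); cv2.imwrite(f"pics/{c}0.png",p[:,:,::-1])
    m=camera_model(c); R=cv2.Rodrigues(np.array(m['rvec']))[0]; print(c,(-R.T@np.array(m['tvec']).ravel()).round(3))
    for n in ["rig","guard_knob","bolt_left","bolt_middle","bolt_right","handle_left","handle_middle","handle_right","hinge_left","hinge_right","tin"]:
        print(c,n,[(np.round(r['location'],3).tolist(),round(r['score'],2)) for r in tip_of(c,n)][:3])
E
```

```text
0.0 [0.15290895 0.63093518 0.21747164] [ 0.78597275  0.61825979 -0.00100325  0.00082082] 0.09333088704406192
scene [ 1.17  -0.522  0.808]
scene rig [([0.556, -0.144, 0.003], 0.85), ([0.618, -0.241, 0.048], 0.41)]
scene guard_knob [([0.55, -0.105, 0.142], 0.81)]
scene bolt_left [([0.495, -0.039, 0.085], 0.7)]
scene bolt_middle [([0.51, -0.14, 0.077], 0.86), ([0.616, -0.239, 0.046], 0.34), ([0.553, -0.141, 0.003], 0.19)]
scene bolt_right [([0.52, -0.245, 0.085], 0.95)]
scene handle_left [([0.448, -0.048, 0.059], 0.98)]
scene handle_middle [([0.46, -0.151, 0.059], 0.77)]
scene handle_right [([0.474, -0.254, 0.061], 0.67)]
scene hinge_left [([0.596, -0.031, 0.046], 0.79), ([0.509, -0.14, 0.08], 0.53)]
scene hinge_right [([0.618, -0.236, 0.048], 0.62), ([0.496, -0.041, 0.084], 0.35)]
scene tin [([0.532, 0.08, 0.005], 0.62)]
top [0.464 0.012 1.29 ]
top rig [([0.557, -0.141, 0.001], 0.72)]
top guard_knob [([0.555, -0.103, 0.143], 0.85)]
top bolt_left [([0.49, -0.039, 0.082], 0.66), ([0.4, -0.373, -0.0], 0.25)]
top bolt_middle [([0.502, -0.145, 0.083], 0.88), ([0.604, -0.138, 0.052], 0.48)]
top bolt_right [([0.515, -0.242, 0.077], 0.74)]
top handle_left [([0.446, -0.044, 0.061], 0.55)]
top handle_middle [([0.461, -0.146, 0.058], 0.94)]
top handle_right [([0.47, -0.247, 0.055], 0.77), ([0.347, -0.022, 0.001], 0.72)]
top hinge_left [([0.596, -0.028, 0.05], 0.58)]
top hinge_right [([0.619, -0.236, 0.051], 0.86), ([0.521, -0.244, 0.078], 0.28)]
top tin [([0.533, 0.074, 0.008], 0.87), ([0.47, -0.25, 0.058], 0.25)]
```

```bash
ls; python3 -m inch --help 2>&1 | head -20
```

```text
pics
invalid input: not JSON, or not a number
```

```bash
cat > rig.py <<'E'
import numpy as np
from scipy.optimize import least_squares
P=[((0,0),(.556,-.144)),((0,0),(.557,-.141)),((-50,105),(.495,-.039)),((-50,105),(.49,-.039)),((-50,0),(.51,-.14)),((-50,0),(.502,-.145)),((-50,-105),(.52,-.245)),((-50,-105),(.515,-.242)),
((-98,105),(.448,-.048)),((-98,105),(.446,-.044)),((-98,0),(.46,-.151)),((-98,0),(.461,-.146)),((-98,-105),(.474,-.254)),((-98,-105),(.47,-.247)),((50,105),(.596,-.031)),((50,105),(.596,-.028)),((50,-105),(.618,-.236)),((50,-105),(.619,-.236))]
A=np.array([p[0] for p in P])/1e3;B=np.array([p[1] for p in P])
R=lambda t:np.array([[np.cos(t),-np.sin(t)],[np.sin(t),np.cos(t)]])
s=least_squares(lambda v:(A@R(v[2]).T+v[:2]-B).ravel(),[.556,-.142,.1],loss='soft_l1',f_scale=.003)
o,yaw=s.x[:2],s.x[2]
def w(x,y): return (R(yaw)@np.array([x,y])/1e3+o)
def inv(p): return R(yaw).T@(np.array(p)[:2]-o)*1e3
E
python3 - <<'E'
from rig import *; import cv2
print(o,np.degrees(yaw),np.abs(s.fun).max())
print("knob rig",inv((.5525,-.104)), "tin",inv((.5325,.077)))
for n,p in dict(knobend=(0,250),bl=(-50,105),bm=(-50,0),br=(-50,-105),hl=(-98,105),hm=(-98,0),hr=(-98,-105)).items(): print(n,w(*p).round(4))
from bench import *
from scipy.spatial.transform import Rotation as T
print(T.from_quat(read_state()['tool_rot']).as_matrix().round(3))
a=cv2.imread('pics/scene0.png');b=cv2.imread('pics/top0.png');cv2.imwrite('pics/both.png',cv2.resize(np.vstack([a,b]),(400*560//420*840//800,600)) if 0 else np.hstack([cv2.resize(a,(400,300)),cv2.resize(b,(400,300))]))
E
```

```text
[ 0.55674397 -0.13784141] 6.402585446747377 0.00615858606568831
knob rig [-0.44371883 34.10360268] tin [-1.34983236e-01  2.16204961e+02]
knobend [0.5289 0.1106]
bl [ 0.4953 -0.0391]
bm [ 0.5071 -0.1434]
br [ 0.5188 -0.2478]
hl [ 0.4476 -0.0444]
hm [ 0.4594 -0.1488]
hr [ 0.4711 -0.2531]
[[ 0.235  0.972 -0.   ]
 [ 0.972 -0.235 -0.   ]
 [-0.    -0.    -1.   ]]
```

View pics/scene0.png

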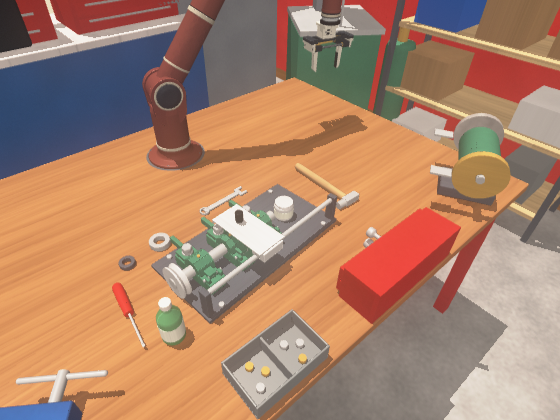

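View pics/top0.png

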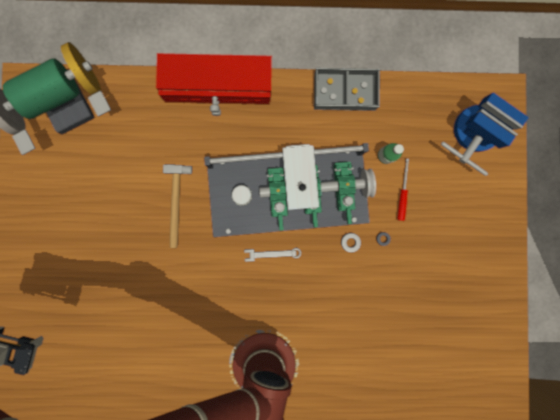

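```bash
python3 -m inch '[[0,0.6,-0.6,0,0,0,0.011],[0,0.6,-0.6,0.1,0,0,0.011],[0,0.6,-0.6,0.1,0,0,0.011],[0,0.6,-0.6,0.1,0,0,0.011],[0,0.6,-0.6,0.1,0,0,0.011],[0,0.6,-0.6,0.1,0,0,0.011],[0,0.6,-0.6,0.1,0,0,0.011],[0,0.6,-0.6,0,0,0,0.011],[0,0.6,-0.6,0,0,0,0.011],[0,0.6,-0.6,0,0,0,0.012]]' 20
```

```text
time_s: 2.45
tcp_pos: [0.4541, 0.3307, 0.2489]
tool_rot: [0.666, 0.746, 0.0, 0.0]
contact_force: [-0.6, 0.6, 0.5]
gripper_width: 0.0928
```

```bash
python3 -m inch '[[0,0.2,-0.87,0,0,0,0],[0,0.2,-0.87,0,0,0,0],[0,0.2,-0.87,0,0,0,0],[0,0.2,-0.87,0,0,0,0],[0,0.2,-0.87,0,0,0,0],[0,0.2,-0.87,0,0,0,0],[0,0.2,-0.87,0,0,0,0],[0,0.2,-0.87,0,0,0,0],[0,0.2,-0.87,0,0,0,0],[0,0.18,-0.87,0,0,0,0]]'
python3 -c "
from bench import *
import time
for c in ('scene','top'):
    grab_frame(c); print(c,[(r['location'],r['score']) for r in tip_of(c,'guard_knob')])
s=read_state(); print(s['tcp_pos'],s['tool_rot'],s['joints'])"
```

```text
time_s: 3.7
tcp_pos: [0.5525, -0.1047, 0.2488]
tool_rot: [0.667, 0.745, 0.0, 0.0]
contact_force: [0.7, -0.4, -0.6]
gripper_width: 0.0932
scene [([0.5529, -0.1047, 0.1392], 0.74)]
top [([0.5572, -0.1033, 0.1455], 0.74)]
[ 0.55199101 -0.10391781  0.24853142] [ 6.67585784e-01  7.44532861e-01  6.94266702e-05 -1.87647834e-04] [ 0.12513631  0.44744627  0.03359523  1.64270646 -0.01710526  1.05196234
  1.84358217]
```

```bash
python3 -m inch '[[0,0.02,0,-0.5,0,0,0],[0,0.02,0,-0.6,0,0,0],[0,0,0,-0.6,0,0,0],[0,0,0,-0.5,0,0,0],[0,0,0,-0.3,0,0,0],[0,0,0,-0.16,0,0,0],[150,0,0,0,0,0,0],[255,0,0,0,0,0,0],[255,0,0,0,0,0,0],[255,0,0,0,0,0,0]]' 20
python3 -m inch '[[255,0,0,0,0,0,0],[255,0,0,0,0,0,0]]'
```

```text
time_s: 5.15
tcp_pos: [0.5543, -0.1034, 0.1161]
tool_rot: [0.667, 0.745, 0.0, 0.0]
contact_force: [-0.6, 0.9, 0.2]
gripper_width: 0.0577
time_s: 5.4
tcp_pos: [0.5541, -0.1033, 0.1157]
tool_rot: [0.667, 0.745, -0.0, 0.0]
contact_force: [-0.1, -0.4, 0.9]
gripper_width: 0.0376
```

```bash
python3 -m inch '[[255,0,0,0,0,0,0],[255,0,0,0,0,0,0],[255,0,0,0,0,0,0],[255,0,0,0,0,0,0],[255,-0.022,0.2,0,0,0,0],[255,-0.034,0.3,0,0,0,0],[255,-0.034,0.3,0,0,0,0],[255,-0.034,0.3,0,0,0,0]]'
```

```text
time_s: 6.4
tcp_pos: [0.5482, -0.0467, 0.1156]
tool_rot: [0.666, 0.746, 0.0, 0.0]
contact_force: [3.9, -1.9, -3.2]
gripper_width: 0.0218
```

```bash
python3 -m inch '[[255,-0.045,0.4,0,0,0,0],[255,-0.045,0.4,0,0,0,0],[255,-0.045,0.4,0,0,0,0],[255,-0.045,0.4,0,0,0,0],[255,-0.045,0.4,0,0,0,0],[255,-0.045,0.4,0,0,0,0],[255,-0.034,0.3,0,0,0,0],[255,0,0,0,0,0,0]]'
python3 -m inch '[[255,-0.02,0.16,0,0,0,0],[255,0,0,0,0,0,0]]'
python3 -m inch '[[255,-0.01,0.1,0,0,0,0],[255,0,0,0,0,0,0]]'
```

```text
time_s: 7.4
tcp_pos: [0.5341, 0.0911, 0.1156]
tool_rot: [0.665, 0.747, 0.003, 0.0]
contact_force: [5.2, 2.6, -5.8]
gripper_width: 0.0219
time_s: 7.65
tcp_pos: [0.5334, 0.0976, 0.1157]
tool_rot: [0.666, 0.746, 0.002, 0.001]
contact_force: [5.5, 1.3, -5.5]
gripper_width: 0.0217
time_s: 7.9
tcp_pos: [0.5329, 0.1019, 0.1156]
tool_rot: [0.666, 0.746, 0.002, 0.001]
contact_force: [6.0, 1.4, -6.1]
gripper_width: 0.0216
```

```bash
python3 -m inch '[[255,0,0.1,0,0,0,0],[255,0,0,0,0,0,0]]'
python3 -m inch '[[255,-0.01,0.1,0,0,0,0],[255,0,0,0,0,0,0]]'
python3 -m inch '[[255,-0.01,0.1,0,0,0,0],[255,0,0,0,0,0,0]]'
```

```text
time_s: 8.15
tcp_pos: [0.5324, 0.1068, 0.1157]
tool_rot: [0.666, 0.746, 0.002, 0.001]
contact_force: [5.4, 0.1, -5.7]
gripper_width: 0.0214
time_s: 8.4
tcp_pos: [0.5321, 0.1099, 0.1156]
tool_rot: [0.667, 0.745, 0.001, 0.001]
contact_force: [5.8, -1.4, -5.9]
gripper_width: 0.0216
time_s: 8.65
tcp_pos: [0.5321, 0.1099, 0.1156]
tool_rot: [0.668, 0.744, -0.001, 0.003]
contact_force: [6.5, -8.7, -4.7]
gripper_width: 0.0218
```

```bash
python3 -m inch '[[255,0,-0.04,0,0,0,0],[130,0,0,0,0,0,0],[130,0,0,0,0,0,0],[130,0,0,0,0,0,0],[130,0,0,0.3,0,0,0],[130,0,0,0.6,0,0,0],[130,0,0,0.6,0,0,0],[255,0,0,0,0,0,0]]'
python3 -c "
from bench import *
from rig import *
for c in ('scene','top'):
    p,_=grab_frame(c)
    for n in ('guard_knob','bolt_left','bolt_middle','bolt_right','handle_left','handle_middle','handle_right'):
        print(c,n,[(np.round(r['location'],3),inv(r['location']).round(0),round(r['score'],2)) for r in tip_of(c,n)][:2])
import cv2; cv2.imwrite('pics/top1.png',cv2.resize(p[120:280,170:430,::-1],(780,480)))
print(read_state()['tcp_pos'])"
```

```text
time_s: 9.65
tcp_pos: [0.5319, 0.1133, 0.1939]
tool_rot: [0.667, 0.745, 0.003, 0.002]
contact_force: [-0.4, -0.1, 0.1]
gripper_width: 0.0397
scene guard_knob [(array([0.53 , 0.106, 0.139]), array([  1., 245.]), 0.75), (array([ 0.594, -0.03 ,  0.047]), array([ 49., 103.]), 0.62)]
scene bolt_left [(array([ 0.498, -0.039,  0.083]), array([-48., 104.]), 0.64)]
scene bolt_middle [(array([ 0.507, -0.139,  0.079]), array([-50.,   4.]), 0.58), (array([ 0.618, -0.24 ,  0.048]), array([  50., -108.]), 0.29)]
scene bolt_right [(array([ 0.518, -0.248,  0.088]), array([ -51., -105.]), 0.8)]
scene handle_left [(array([ 0.446, -0.046,  0.06 ]), array([-99., 104.]), 0.93)]
scene handle_middle [(array([ 0.459, -0.15 ,  0.06 ]), array([-99.,  -1.]), 0.7), (array([0.498, 0.289, 0.   ]), array([-11., 431.]), 0.47)]
scene handle_right []
top guard_knob [(array([0.536, 0.11 , 0.146]), array([  7., 248.]), 0.86)]
top bolt_left [(array([ 0.492, -0.038,  0.085]), array([-53., 107.]), 0.74)]
top bolt_middle [(array([ 0.503, -0.141,  0.081]), array([-53.,   3.]), 0.94), (array([ 0.471, -0.252,  0.059]), array([ -98., -104.]), 0.68)]
top bolt_right [(array([ 0.518, -0.243,  0.077]), array([ -51., -100.]), 0.86), (array([ 0.669, -0.38 , -0.   ]), array([  84., -253.]), 0.51)]
top handle_left [(array([ 0.447, -0.043,  0.06 ]), array([-98., 106.]), 0.59)]
top handle_middle [(array([ 0.458, -0.15 ,  0.055]), array([-99.,  -1.]), 0.62), (array([ 0.617, -0.239,  0.052]), array([  48., -108.]), 0.5)]
top handle_right [(array([ 0.47 , -0.251,  0.056]), array([ -99., -103.]), 0.94)]
[0.53018064 0.11269385 0.1906005 ]
```

View pics/top1.png

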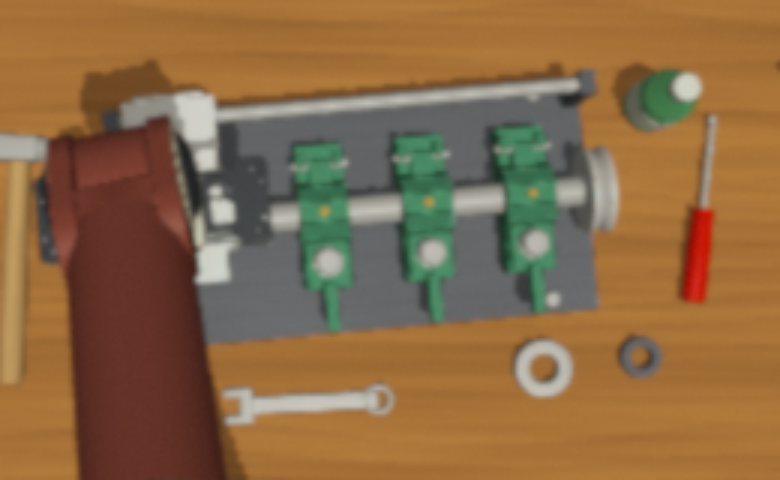

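```bash
python3 -m inch '[[255,-0.12,-0.5,0,0,0,0],[255,-0.12,-0.5,0,0,0,0],[255,-0.12,-0.5,0,0,0,0],[255,-0.12,-0.5,0,0,0,0],[255,-0.12,-0.5,-0.4,0,0,0],[255,-0.12,-0.52,-0.5,0,0,0],[255,0,0,-0.5,0,0,0],[255,0,0,-0.4,0,0,0],[255,0,0,-0.1,0,0,0],[255,0,0,0,0,0,0]]' 20
```

```text
time_s: 11.7
tcp_pos: [0.4944, -0.0382, 0.0958]
tool_rot: [0.667, 0.745, 0.0, 0.0]
contact_force: [-0.1, 0.4, -0.1]
gripper_width: 0.0003
```

```bash
python3 -m inch '[[255,0,0,-0.2,0,0,0],[255,0,0,-0.08,0,0,0],[255,0,0,0,0,0,0]]'
python3 -m inch '[[255,0,0,-0.08,0,0,0],[255,0,0,0,0,0,0]]'
python3 -m inch '[[255,0,0,-0.06,0,0,0],[255,0,0,0,0,0,0]]'
```

```text
time_s: 12.08
tcp_pos: [0.4943, -0.0382, 0.0823]
tool_rot: [0.667, 0.745, 0.0, 0.0]
contact_force: [-0.6, 0.6, 5.3]
gripper_width: 0.0006
time_s: 12.32
tcp_pos: [0.4943, -0.0382, 0.0822]
tool_rot: [0.667, 0.745, 0.001, 0.0]
contact_force: [-8.3, 1.5, 35.3]
gripper_width: 0.0005
time_s: 12.58
tcp_pos: [0.4944, -0.0382, 0.082]
tool_rot: [0.667, 0.745, 0.001, 0.001]
contact_force: [-13.6, 1.7, 56.4]
gripper_width: 0.0008
```

```bash
python3 -m inch '[[255,0,0,0.2,0,0,0],[255,0,0,0.4,0,0,0],[255,0.06,-0.52,0,0,0,0],[255,0.06,-0.52,0,0,0,0],[255,0.06,-0.52,0,0,0,0],[255,0.06,-0.5,0,0,0,0],[255,0,0,-0.3,0,0,0],[255,0,0,-0.12,0,0,0],[255,0,0,0,0,0,0]]'
python3 -m inch '[[255,0,0,-0.06,0,0,0],[255,0,0,0,0,0,0]]'
```

```text
time_s: 13.7
tcp_pos: [0.5057, -0.1394, 0.0828]
tool_rot: [0.666, 0.746, -0.0, -0.001]
contact_force: [-0.0, -0.1, -0.4]
gripper_width: 0.0005
time_s: 13.95
tcp_pos: [0.5061, -0.1395, 0.0823]
tool_rot: [0.666, 0.746, 0.0, -0.001]
contact_force: [-3.5, 1.4, 14.5]
gripper_width: 0.0008
```

```bash
python3 -m inch '[[255,0,0,0.2,0,0,0],[255,0,0,0.3,0,0,0],[255,0.06,-0.54,0,0,0,0],[255,0.06,-0.54,0,0,0,0],[255,0.06,-0.54,0,0,0,0],[255,0.06,-0.54,0,0,0,0],[255,0,0,-0.3,0,0,0],[255,0,0,-0.12,0,0,0],[255,0,0,0,0,0,0]]'
python3 -m inch '[[255,0,0,-0.06,0,0,0],[255,0,0,0,0,0,0]]'
```

```text
time_s: 15.08
tcp_pos: [0.5177, -0.2469, 0.0836]
tool_rot: [0.666, 0.746, 0.0, -0.002]
contact_force: [-0.8, 0.1, 0.2]
gripper_width: 0.0004
time_s: 15.32
tcp_pos: [0.5186, -0.2483, 0.0818]
tool_rot: [0.666, 0.746, 0.0, -0.0]
contact_force: [0.4, 0.7, 1.7]
gripper_width: 0.0003
```

```bash
python3 -m inch '[[255,0,0,-0.06,0,0,0],[255,0,0,0,0,0,0]]'
python3 -m inch '[[255,0,0,-0.06,0,0,0],[255,0,0,0,0,0,0]]'
python3 -m inch '[[255,0,0,-0.03,0,0,0],[255,0,0,0,0,0,0]]'
```

```text
time_s: 15.58
tcp_pos: [0.5187, -0.2489, 0.0788]
tool_rot: [0.667, 0.745, 0.0, 0.0]
contact_force: [1.1, 1.1, 2.0]
gripper_width: 0.0003
time_s: 15.82
tcp_pos: [0.5187, -0.2491, 0.0763]
tool_rot: [0.667, 0.745, 0.0, 0.0]
contact_force: [-0.6, 2.2, 6.6]
gripper_width: 0.0001
time_s: 16.08
tcp_pos: [0.5188, -0.2491, 0.0761]
tool_rot: [0.667, 0.745, 0.001, 0.001]
contact_force: [-3.0, 3.2, 12.9]
gripper_width: 0.0007
```

```bash
python3 -m inch '[[255,0,0,0.3,0,0,0],[255,0,0,0.8,0,0,0],[145,-0.5,-0.04,0,0,0,0],[145,-0.52,-0.04,0,0,0,0],[145,0,0,0,0,0,0],[145,0,0,0,0,0,0],[145,0,0,0,0,0,0]]' 20
python3 - <<'E'
from bench import *
from rig import *
for c in ('scene','top'):
    p,_=grab_frame(c)
    for n in ('handle_right','hinge_right','bolt_right'):
        print(c,n,[(np.round(r['location'],3),inv(r['location']).round(0),round(r['score'],2)) for r in tip_of(c,n)][:1])
s=read_state();print(s['tcp_pos'],inv(s['tcp_pos']),s['joints'])
# tcp path
prev=None
for th in range(0,51,5):
    t=np.radians(th);ph=t/2
    v=np.array([-151,10]);g=np.array([50+v[0]*np.cos(t)+v[1]*np.sin(t),50-v[0]*np.sin(t)+v[1]*np.cos(t)])
    q=g+19*np.array([-np.sin(ph),-np.cos(ph)])
    xy=w(q[0],-105); P=np.array([*xy,q[1]/1e3])
    print(th,P.round(4),None if prev is None else ((P-prev)/.05).round(3)); prev=P
E
```

```text
time_s: 16.95
tcp_pos: [0.4684, -0.2531, 0.129]
tool_rot: [0.666, 0.746, 0.0, 0.0]
contact_force: [0.6, -0.5, -0.8]
gripper_width: 0.0394
scene handle_right [(array([ 0.472, -0.255,  0.064]), array([ -98., -107.]), 0.79)]
scene hinge_right [(array([ 0.615, -0.239,  0.046]), array([  47., -107.]), 0.73)]
scene bolt_right [(array([ 0.518, -0.247,  0.088]), array([ -50., -104.]), 0.65)]
top handle_right [(array([ 0.471, -0.252,  0.057]), array([ -98., -104.]), 0.86)]
top hinge_right [(array([ 0.615, -0.24 ,  0.051]), array([  47., -108.]), 0.61)]
top bolt_right [(array([ 0.52 , -0.245,  0.079]), array([ -48., -103.]), 0.66)]
[ 0.46725376 -0.25326504  0.12907379] [-101.80337576 -104.72432703] [ 0.43538322  0.54358377  0.03014166  1.87482537 -0.02344681  0.72359166
  2.16063244]
0 [ 0.4681 -0.2534  0.041 ] None
5 [ 0.4687 -0.2534  0.0541] [0.012 0.001 0.263]
10 [ 0.4704 -0.2532  0.0671] [0.035 0.004 0.26 ]
15 [ 0.4733 -0.2529  0.0799] [0.057 0.006 0.255]
20 [ 0.4773 -0.2524  0.0923] [0.079 0.009 0.249]
25 [ 0.4823 -0.2519  0.1043] [0.1   0.011 0.24 ]
30 [ 0.4883 -0.2512  0.1158] [0.12  0.013 0.23 ]
35 [ 0.4952 -0.2504  0.1267] [0.139 0.016 0.217]
40 [ 0.5031 -0.2495  0.1369] [0.158 0.018 0.204]
45 [ 0.5118 -0.2485  0.1463] [0.174 0.02  0.188]
50 [ 0.5213 -0.2475  0.1549] [0.19  0.021 0.172]
```

```bash
python3 -m inch '[[145,0,0,-0.4,0,0,0],[145,0,0,-0.5,0,0,0],[145,0,0,-0.4,0,0,0],[145,0,0,-0.3,0,0,0],[145,0,0,-0.16,0,0,0],[255,0,0,0,0,0,0],[255,0,0,0,0,0,0],[255,0,0,0,0,0,0],[255,0,0,0,0,0,0],[255,0,0,0,0,0,0]]' 25
```

```text
time_s: 18.6
tcp_pos: [0.4676, -0.2537, 0.0417]
tool_rot: [0.667, 0.745, 0.0, 0.001]
contact_force: [0.5, 0.3, 2.8]
gripper_width: 0.012
```

Blade gripped (12 mm). Lift along the arc, tilting half as fast.

```bash
python3 -m inch '[[255,0,0,0,0,0,0],[255,0.006,0,0.13,-0.0008,0.0069,0],[255,0.006,0.001,0.133,-0.0008,0.0069,0],[255,0.017,0.002,0.13,-0.0008,0.0069,0],[255,0.018,0.002,0.13,-0.0008,0.0069,0],[255,0.028,0.003,0.128,-0.0008,0.0069,0],[255,0.029,0.003,0.127,-0.0008,0.0069,0],[255,0,0,0,0,0,0]]'
```

```text
time_s: 19.6
tcp_pos: [0.4725, -0.2532, 0.0794]
tool_rot: [0.665, 0.744, -0.049, -0.043]
contact_force: [1.2, -2.3, -4.6]
gripper_width: 0.0119
```

```bash
python3 -m inch '[[255,0.04,0.004,0.125,-0.0008,0.0069,0],[255,0.04,0.005,0.125,-0.0008,0.0069,0],[255,0.05,0.005,0.12,-0.0008,0.0069,0],[255,0.05,0.006,0.12,-0.0008,0.0069,0],[255,0.06,0.006,0.115,-0.0008,0.0069,0],[255,0.06,0.007,0.115,-0.0008,0.0069,0],[255,0.07,0.008,0.109,-0.0008,0.0069,0],[255,0.07,0.008,0.109,-0.0008,0.0069,0],[255,0,0,0,0,0,0]]'
python3 - <<'E'
from bench import *
from rig import *
from scipy.spatial.transform import Rotation as T
s=read_state();M=T.from_quat(s['tool_rot']).as_matrix();g=np.array(s['tcp_pos'])-.019*M[:,2]
a=np.array([*inv(g),g[2]*1e3]);v=a[[0,2]]-50*np.array([1,1]);print(a,np.hypot(*v),np.degrees(np.arctan2(v[1],-v[0])-np.arctan2(10,151)),s['joints'],s['contact_force'])
E
```

```text
time_s: 20.72
tcp_pos: [0.4938, -0.251, 0.1261]
tool_rot: [0.659, 0.736, -0.114, -0.101]
contact_force: [0.3, -3.5, -4.0]
gripper_width: 0.0116
[ -69.4229868  -105.40641952  144.17186052] 152.08612392886565 34.46891147614092 [0.27109965 0.70717598 0.13857161 1.59019324 0.06344977 1.11914177
 2.03503702] [ 0.27982615 -3.47699941 -4.02157461]
```

```bash
python3 -m inch '[[255,0.08,0.009,0.105,-0.0008,0.0069,0],[255,0.08,0.009,0.103,-0.0008,0.0069,0],[255,0.087,0.01,0.098,-0.0008,0.0069,0],[255,0.087,0.01,0.095,-0.0008,0.0069,0],[255,0,0,0,0,0,0],[255,0,0,0,0,0,0],[255,0,0,0,0,0,0],[255,0,0,0,0,0,0]]'
cat > chk.py <<'E'
from bench import *
from rig import *
import cv2
from scipy.spatial.transform import Rotation as T
s=read_state();M=T.from_quat(s['tool_rot']).as_matrix();g=np.array(s['tcp_pos'])-.019*M[:,2]
a=np.array([*inv(g),g[2]*1e3]);v=a[[0,2]]-50*np.array([1,1]);print(a,np.hypot(*v),np.degrees(np.arctan2(v[1],-v[0])-np.arctan2(10,151)),s['contact_force'],s['gripper_width'])
for c in ('scene','top'):
    p,d=grab_frame(c)
    if c=='scene': cv2.imwrite('pics/scene2.png',cv2.resize(p[120:390,90:450,::-1],(800,600)))
    for n in ('guard_knob','bolt_right','tin'):
        print(c,n,[(np.round(r['location'],3),inv(r['location']).round(0),round(r['score'],2)) for r in tip_of(c,n)][:1])
E
python3 chk.py
```

```text
time_s: 21.72
tcp_pos: [0.5111, -0.2493, 0.1467]
tool_rot: [0.654, 0.731, -0.146, -0.129]
contact_force: [2.4, -5.5, -5.6]
gripper_width: 0.0119
[ -50.55827189 -105.57599663  164.24269811] 152.1951382850618 44.85635298967119 [ 2.43926862 -5.52824358 -5.55212819] 0.011857890935970745
scene guard_knob [(array([0.528, 0.109, 0.139]), array([ -1., 249.]), 0.81)]
scene bolt_right []
scene tin [(array([0.53 , 0.077, 0.011]), array([ -3., 216.]), 0.88)]
top guard_knob [(array([0.499, 0.287, 0.001]), array([-10., 429.]), 0.72)]
top bolt_right [(array([ 0.493, -0.037,  0.084]), array([-52., 107.]), 0.7)]
top tin [(array([0.533, 0.076, 0.01 ]), array([  0., 215.]), 0.67)]
```

View pics/scene2.png

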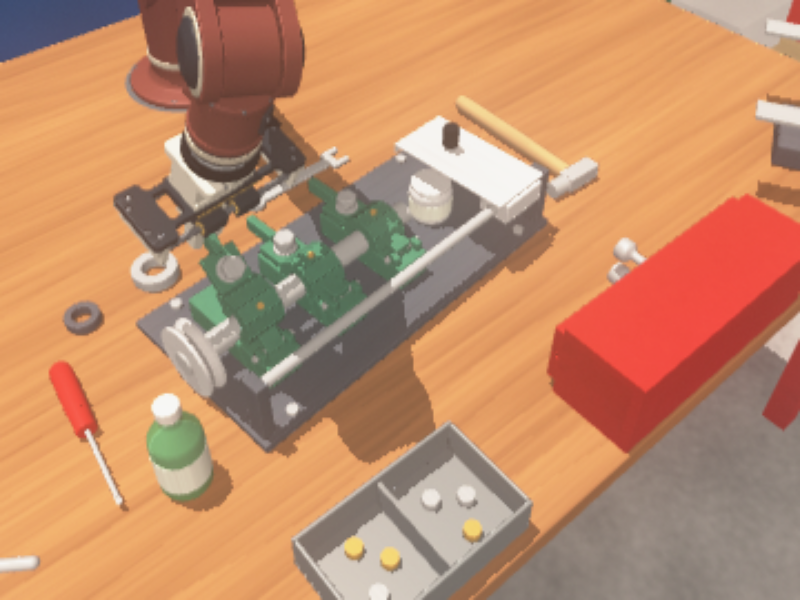

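```bash
python3 -m inch '[[255,0,0,0,0,0,0],[255,0,0,0,0,0,0],[255,0,0,0,0,0,0],[255,0,0,0,0,0,0]]'; python3 -c "
from bench import *
print(hand_in())"
```

```text
time_s: 22.62
tcp_pos: [0.5111, -0.2492, 0.1467]
tool_rot: [0.654, 0.731, -0.146, -0.129]
contact_force: [1.2, -5.2, -5.7]
gripper_width: 0.0117
the job is handed in; nothing more can be done
None
```

The guard is home at its left stop, the loose bolt turned out to be the right bearing's, and I handed the job in at 22.6 s still holding that cap open at about 45°.

- **Guard:** I slid it left by its knob until it stopped moving and the push force rose. The scene camera puts the knob at rig y of about 249 mm, against 250 mm nominal. The tin still reads where it stood before.
- **Bolts:** The left and middle bolts are rigid. The right one sank about 6 mm at roughly 2 N and then bottomed.
- **Cap:** I lifted it by the blade. The gripper position gives 44.9° at the last check and did not move up to hand-in. The jaws still read 12 mm, the blade's thickness.
- **Bench:** In the last picture the loose things look to be where they were; apart from the tin I did not measure their positions.

**Checks that failed or disagreed:**
- **Left bolt tap:** I pressed it harder than intended. The wrist force reached about 56 N, through the fingertips and not the gripper's body, and under the 120 N wrist limit.
- **Top camera:** In the last check it reported the knob and the right bolt in clearly wrong places, with the arm over the right bearing.
- **Scene camera:** It did not find the right bolt. The cap angle therefore rests on the gripper position and the picture.

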